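# Seat a vial stopper with the guarded hand press

## Robot

A 6-joint arm with a two-finger parallel gripper is mounted at the origin on a cart in front of the work surface, level with it; the furniture and walls round the work are solid. World frame = base frame: x ahead of the robot, y to its left, z up, the work surface at z = 0. Lengths are in m, angles in degrees, forces in N, time in s.
With the tool pointing down it reaches from about 0.3 to 0.75 m from the base axis. Payload 8.5 kg.
Tool frame: the origin (TCP) lies at the very end of the fingers, on their centre line; the grasp point (between the pads) lies 19 mm behind it; z points along the fingers, y is the line along which they close (so a half turn about z gives the same grasp; the last joint's range is limited). The gripper opens to 85 mm and grips with 20 to 120 N. Pads are 22 mm wide; open, the fingers measure 114 mm over their backs; the gripper's body (76 mm by 85 mm) begins 54 mm behind the grasp point. The pads swing forward as they close: fully open they stand 13 mm farther back than shut.
Start: joints at [53.497, 21.807, 74.336, -0, 83.858, -12.336], TCP at [0.225, 0.502, 0.231] pointing down, gripper open.
Joint ranges: [-178.18, 178.18], [-50.72, 133.34], [12.68, 142.11], [-81.47, 261.47], [9.98, 163.14], [-165.26, 165.26]. Speed limits (degrees/s): [136.94, 136.94, 180, 180, 180, 180].

## Interface

Orientations are given as a 3x3 rotation matrix whose columns are the frame's x, y, z axes.
In Python, from rig import env, imaging gives the robot as it stands. The module is installed in compiled form; this text tells all that it offers.
- The arm moves only by the tool arm_command, never from a script. Its arguments are lists of equal length, an entry for each row: "turn": the turn, a rotation vector about the tool's x, y, z in units of 5 degrees (1.0 is 5 degrees), a list of three; "xyz": the shift along the tool's x, y, z in units of 50 mm (1.0 is 50 mm), a list of three; "claw": the finger opening in mm, from 0 to 85.4. A call has 1 to 12 rows; each row shifts and turns the commanded pose from where the row before left it, along the tool's axes as they then stand; what a row does not reach is not made up. A row lasts 1/10 s, in which the tool goes at most 50 mm and 8.59 degrees, less where a joint would pass 70% of its speed; a pose out of reach is approached as far as the arm can. A call is refused whole if a number of a shift passes 1 or a number of a turn 1, either way. A call with a gripper value outside its range is refused whole. The fingers move at their own pace and stop on an object; "squeeze" is the grip in N (left out, the last holds). Time passes only in rows, so rows that do not move let the fingers close. It gives the time, the measured TCP pose, the force, the opening and the grip force at its end, in the units of the state.
- env.observe(): the state, without advancing time (a new reading comes with each control period).
- imaging.get_image(name): name is "scene" or "top" or "wrist"; returns (picture, depth): 384x512x3 uint8, blue, green, red; 384x512 float32, m along the optical axis (not along the pixel's ray), 0 where there is no reading.
- imaging.camera_info(name): a dict with "camera_matrix" (3x3 intrinsics, pixels), "rvec" (rotation vector, rad) and "tvec" (3), from world to camera coordinates, as OpenCV has them. Camera axes: x right, y down, z forward; pixel columns grow to the right and rows downward; lengths in m; the calibration is good to about 2 mm. A picture is of the moment at which its call begins: read the wrist's pose just before it. camera_info takes no time and is no camera call; for the wrist camera it gives the pose at the moment of the call.
- env.close_job(): hands the job in; it is judged then, once.
The state is a dict: "time_s": time; "q": joint angles; "qvel": joint speeds; "joint_efforts": joint torques, N m; "position": TCP position; "tool_rot": TCP orientation; "ft_force": force on the tool from outside, world axes, zero at the start; "wrist_torque": the same for the moment, N m; "grip_width": finger opening in m; "gripper_force": force on a finger pad.
Only numpy, scipy, OpenCV 4.12 (cv2) and the standard library are available. Lean on these libraries where they do the work, as an engineer would, in place of code of your own. Each camera call takes 0.05 s, during which the arm holds its last target. There are 200 camera calls.

## Task

Push the blue shuttle along its lane by its upright tab until it is fully home against the stop, so that the vial stands under the ram. Then reach down through the window in the yellow guard with the closed fingers and press the red lever pad all the way down, hold it down for a good second so that the grey stopper is seated, and let the lever come back up. Do not touch the yellow guard, the vial or its stopper; only push the shuttle, never lift it, never press the lever before the shuttle is home, and leave the jar, the bottle and the slide box where they stand.

Things in the scene. Friction and masses are not known exactly. Their poses are not given: they have to be found in the camera images.
- press: White bench hand press, fixed. Origin: underside centre of its base; x from the guard (front) to the column (back), y along the lane, z up. In this frame, mm: base 12 thick, x -120..135, y -80..80, and a wing x -22..62 out to y 200; 14 mm high lane rails on it at x -18..-11 and 51..58, y -37..199; end stop y -30; head x -9..123, y -35..35, top z 163; ram at x 20, y 0, lower face z 92.
- guard: Yellow guard frame with dark bars, part of the press and turned with it, origin and axes as press. It spans x -115 to -14 mm, y -70 to 70 mm and up to z 165 mm; its flat top is 4 mm thick and has the window in it.
- window (a point): Centre of the window, level with the upper face of the guard's top (165 mm above the bench). The opening is 60 mm along the press's x (30 mm either way) and 90 mm along its y (45 mm either way), and the red pad lies under it.
- lever_pad (a point): Centre of the upper face of the red lever pad, 40 mm (press x) by 46 mm (press y), 15 mm below the upper face of the guard when the lever is up. It moves about 15 mm down when pressed home.
- lever (a joint): Angle of the press lever, rad: 0 up, grows as the pad is pressed; about 0.095 when the stopper is seated and stops the ram (0.135 at most). A spring brings it back to 0. The pad is 160 mm from the pivot. Pressing takes about 3 N at first, 5 to 8 N while the stopper moves; more is felt only once it is home.
- shuttle: Loose blue shuttle, about 0.4 kg, sliding in the lane on the base (push it to press -y): plate 59 x 200 x 10 mm, y -30..170 mm, a nest with the vial, an upright tab at the outer end. Origin: under the vial, underside of the plate; axes as the press's. Home: origin at press x 20 mm, y 0, z 12 mm; it starts 45 to 80 mm out along +y.
- push_face (a point): Centre of the outer (+y) face of the shuttle's upright tab, the face to push. The tab is 50 mm wide along x, 10 mm thick, and reaches from 22 mm below to 22 mm above this point; at home this point is at press x 20, y 170, z 44 mm.
- vial: Amber glass vial fixed in the shuttle's nest, 30 mm across, 59 mm high; origin: centre of its underside, 10 mm above the shuttle's underside. The grey stopper in its mouth stands up to 68 mm above this origin when not seated.
- stopper (a joint): How far the grey stopper has been pushed into the vial, m: 0 proud, 0.005 fully seated. It stays where it is pushed.
- jar: Bystander: white powder jar with green lid, 43 mm across, 74 mm high, loose; origin: centre of its underside.
- amber: Bystander: square clear bottle with tan contents and grey cap, 62 x 62 x 162 mm, loose; origin: centre of its underside.
- slides: Bystander: beige slide box 54 x 84 x 31 mm, loose; origin: centre of its underside.

How it is judged:
By the outcome, as a careful person would: the job done as asked, in the order asked, and still so for the second after the job is handed in, with the robot touching nothing.
It also fails if it takes over 48 s, if anything falls off the work surface, if the arm or the gripper's body presses on something with over 40 N, if the wrist force passes 120 N, or if a joint passes its speed limit or range.

## Working session

There is one attempt and no reset: what is moved stays moved. The work goes in short steps, Python scripts to look and compute and a tool call to move; the robot and the scene stay as the last step left them, time stands still between calls to the robot, and variables do not carry over. Pictures are saved under pics/ and viewed, at most 10 in all, crops included, and the job is handed in when it is done.

Besides the shell and the picture viewer there is one more tool, called after ">>>" by a JSON object that holds its "fn" and its "kwargs", one argument or row to a line. arm_command: Moves the arm, as the interface text tells. Its arguments: {"type":"object","properties":{"turn":{"type":"array"},"xyz":{"type":"array"},"claw":{"type":"array"},"squeeze":{"type":"number"}},"required":["turn","xyz","claw"]}

```bash
mkdir -p pics
cat > h.py <<'E'
from rig import env, imaging
import numpy as np, cv2
def snap(n,f):
    im,d=imaging.get_image(n); c=imaging.camera_info(n)
    cv2.imwrite('pics/'+f+'.png',im); np.savez('pics/'+f+'.npz',im=im,d=d,K=c['camera_matrix'],r=c['rvec'],t=c['tvec'])
def world(f):
    z=np.load('pics/'+f+'.npz'); K=z['K'];R=cv2.Rodrigues(z['r'])[0];t=z['t'].ravel()
    d=z['d'];v,u=np.mgrid[:d.shape[0],:d.shape[1]]
    P=np.stack([(u-K[0,2])/K[0,0]*d,(v-K[1,2])/K[1,1]*d,d],-1)
    return (P-t)@R, z['im'], d
E
python3 - <<'E'
from h import *
for n in('scene','top'): snap(n,n+'0')
a=cv2.imread('pics/scene0.png');b=cv2.imread('pics/top0.png')
cv2.imwrite('pics/t.png',cv2.resize(b,(800,600)))
print(env.observe())
E
```

```text
{'time_s': 0.1, 'q': array([ 5.34957604e+01,  2.18360518e+01,  7.43792506e+01,  5.65986922e-04,
        8.38581649e+01, -1.23368610e+01]), 'qvel': array([-0.04001507, -0.07799585, -0.1429177 ,  0.03482985,  0.06700996,
        0.05489917]), 'joint_efforts': array([ 3.94443501e-03, -4.49222875e+01, -2.31657940e+01, -1.08603695e-04,
        3.65739041e-03, -4.60348474e-05]), 'position': array([0.22502076, 0.50157337, 0.23079045]), 'tool_rot': array([[-9.12352814e-01,  4.09404138e-01, -7.70680525e-04],
       [ 4.09404765e-01,  9.12352283e-01, -1.02484358e-03],
       [ 2.83556934e-04, -1.25053920e-03, -9.99999178e-01]]), 'ft_force': array([ 0.09832337, -0.01095015, -0.69024422]), 'wrist_torque': array([-0.00114912, -0.03779014, -0.01440456]), 'gripper_force': 0.0, 'grip_width': 0.085393329258127}
```

View pics/t.png

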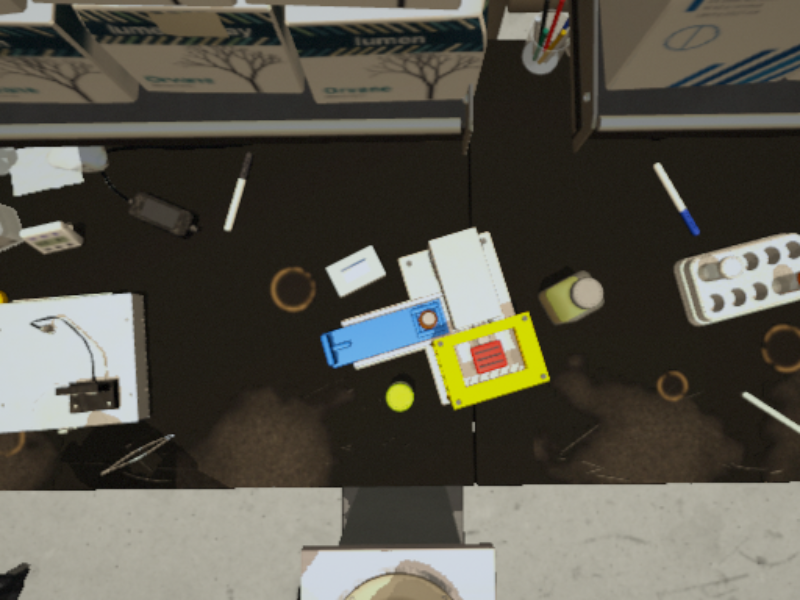

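View pics/scene0.png

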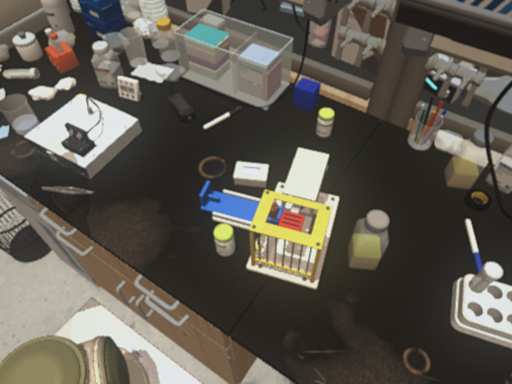

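The top view shows the guard around (490,360) in the enlarged picture, with the red pad inside its window. The blue shuttle runs left to its tab near (330,348), and the jar is at (400,397). Next I'll fit the guard rectangle and the shuttle with the depth data.

Run:
```python
from h import *
W,im,d=world('top0')
hsv=cv2.cvtColor(im,cv2.COLOR_BGR2HSV)
def m(lo,hi,z0,z1,box=(200,140,370,270)):
    k=cv2.inRange(hsv,lo,hi)>0; k&=(W[...,2]>z0)&(W[...,2]<z1)&(d>0)
    b=np.zeros_like(k); b[box[1]:box[3],box[0]:box[2]]=1
    return W[k&b]
def rect(n,P):
    r=cv2.minAreaRect((P[:,:2]*1000).astype(np.float32)); print(n,len(P),np.round(r[0],1),np.round(r[1],1),round(r[2],2),'z',np.round(np.percentile(P[:,2],[5,50,95]),4))
rect('guard',m((22,120,80),(35,255,255),.15,.18,(270,190,370,270)))
rect('red',m((0,120,60),(8,255,255),.1,.18))
B=(95,100,60),(120,255,255)
rect('blue plate',m(*B,.012,.03))
rect('tab',m(*B,.05,.08))
rect('blue all',m(*B,.0,.08))
w=(0,0,120),(180,60,255)
rect('head',m(*w,.155,.175))
Pj=W[235:270,240:270].reshape(-1,3);Pj=Pj[Pj[:,2]>.06];rect('jar',Pj)
Ps=W[150:195,205:250].reshape(-1,3);Ps=Ps[(Ps[:,2]>.025)&(Ps[:,2]<.04)];rect('slides',Ps)
Pb=W[170:210,340:390].reshape(-1,3);Pb=Pb[Pb[:,2]>.05];rect('amber',Pb)
P=m(*B,.05,.08);print(np.round(P,4)[::4])
```

```text
guard 1772 [ 459.8 -141.2] [101.  139.9] 16.17 z [0.1627 0.1652 0.1676]
red 317 [ 464.  -139.4] [39.3 44.9] 16.35 z [0.147  0.1502 0.1529]
blue plate 1324 [503.6  10.9] [ 58.6 197.5] 16.02 z [0.0189 0.0219 0.025 ]
tab 100 [491.   17.3] [ 48.9 183.8] 9.29 z [0.0554 0.0647 0.0674]
blue all 1672 [502.5  16.2] [ 59.8 208.5] 16.75 z [0.019  0.0225 0.0617]
head 1916 [ 539.7 -161.8] [232.6 211.1] 15.69 z [0.1605 0.1631 0.1657]
jar 251 [427.6 -11.8] [38.8 89.8] 89.61 z [0.0706 0.0741 0.0773]
slides 696 [606.1  58.9] [54.2 83.6] 25.88 z [0.0279 0.031  0.034 ]
amber 889 [ 504.7 -172.4] [ 64.1 298.7] 24.29 z [0.0672 0.1283 0.164 ]
[[ 0.53   -0.0694  0.0675]
 [ 0.5006  0.1032  0.0587]
 [ 0.498   0.1025  0.0642]
 [ 0.4955  0.1024  0.0651]
 [ 0.493   0.1042  0.0697]
 [ 0.4906  0.1068  0.0692]
 [ 0.4883  0.11    0.0634]
 [ 0.4881  0.1001  0.0646]
 [ 0.4857  0.1023  0.0663]
 [ 0.4833  0.1047  0.0669]
 [ 0.4809  0.1077  0.0624]
 [ 0.4808  0.0979  0.0623]
 [ 0.4784  0.1001  0.0644]
 [ 0.476   0.1023  0.0665]
 [ 0.4736  0.1054  0.0614]
 [ 0.4734  0.0949  0.0673]
 [ 0.471   0.0977  0.0648]
 [ 0.4686  0.1003  0.0635]
 [ 0.4662  0.1029  0.0626]
 [ 0.4661  0.0931  0.0627]
 [ 0.4637  0.0953  0.064 ]
 [ 0.4613  0.0951  0.0662]
 [ 0.4589  0.0974  0.067 ]
 [ 0.4564  0.1005  0.0622]
 [ 0.4563  0.0907  0.0624]]
```

>>> {"fn": "arm_command", "kwargs": {
  "turn": [
    [0, 0, -0.9],
    [0, 0, -0.9],
    [0, 0, -0.9],
    [0, 0, -0.9],
    [0, 0, -0.9],
    [0, 0, -0.9],
    [0, 0, -0.9],
    [0, 0, -0.9],
    [0, 0, -0.85],
    [0, 0, 0],
    [0, 0, 0]
  ],
  "xyz": [
    [0, 0, 0],
    [0, 0, 0],
    [0, 0, 0],
    [0, 0, 0],
    [0, 0, 0],
    [0, 0, 0],
    [0, 0, 0],
    [0, 0, 0],
    [0, 0, 0],
    [0, 0, 0],
    [0, 0, 0]
  ],
  "claw": [0, 0, 0, 0, 0, 0, 0, 0, 0, 0, 0]
}}

```text
time_s: 1.2
position: [0.2251, 0.5017, 0.2311]
tool_rot: [[-0.961, -0.275, -0.0], [-0.275, 0.961, -0.0], [0.0, -0.0, -1.0]]
ft_force: [0.6, 0.9, 0.4]
grip_width: -0.0
gripper_force: 0.0
```

>>> {"fn": "arm_command", "kwargs": {
  "turn": [
    [0, 0, 0],
    [0, 0, 0],
    [0, 0, 0],
    [0, 0, 0],
    [0, 0, 0],
    [0, 0, 0],
    [0, 0, 0],
    [0, 0, 0],
    [0, 0, 0],
    [0, 0, 0],
    [0, 0, 0]
  ],
  "xyz": [
    [-0.26, -0.8, 0],
    [-0.26, -0.8, 0],
    [-0.26, -0.8, 0],
    [-0.26, -0.8, 0],
    [-0.26, -0.8, 0],
    [-0.26, -0.8, 0],
    [-0.26, -0.8, 0],
    [-0.26, -0.8, 0],
    [-0.26, -0.8, 0],
    [-0.26, -0.8, 0],
    [0, 0, 0]
  ],
  "claw": [0, 0, 0, 0, 0, 0, 0, 0, 0, 0, 0]
}}

```text
time_s: 2.3
position: [0.4632, 0.15, 0.231]
tool_rot: [[-0.963, -0.271, 0.0], [-0.271, 0.963, -0.001], [-0.0, -0.001, -1.0]]
ft_force: [0.0, 0.3, -0.7]
grip_width: 0.0001
gripper_force: 0.0
```

```bash
cat >> h.py <<'E'
a=np.radians(16.1);X=np.array([np.cos(a),np.sin(a),0]);Y=np.array([-np.sin(a),np.cos(a),0])
O=np.array([.4598,-.1412,0])+.0645*X
def press(P): P=np.asarray(P)-O; return np.stack([P@X,P@Y,P[...,2]],-1)
def st():
    o=env.observe(); print(round(o['time_s'],2),'press mm',np.round(press(o['position'])*1000,1),'F',np.round(o['ft_force'],1),'yaw ty',round(float(np.degrees(np.arctan2(o['tool_rot'][1,1],o['tool_rot'][0,1]))),2),'tz',np.round(o['tool_rot'][:,2],4),'grip',o['grip_width'])
E
python3 -c "
from h import *
st()
snap('top','top1');snap('scene','scene1');snap('wrist','w1');st()
b=cv2.imread('pics/scene1.png')[130:300,160:400];c=cv2.imread('pics/w1.png')
cv2.imwrite('pics/c1.png',np.hstack([cv2.resize(b,(400,300)),cv2.resize(c,(400,300))]))"
```

```text
2.3 press mm [ 19.5 278.8 231. ] F [ 0.   0.3 -0.7] yaw ty 105.7 tz [ 4.e-04 -8.e-04 -1.e+00] grip 0.00010053448444298735
2.45 press mm [ 18.  283.1 231.2] F [0.4 0.9 0.1] yaw ty 106.01 tz [-6.e-04  2.e-04 -1.e+00] grip -0.00018143398747545668
```

View pics/c1.png

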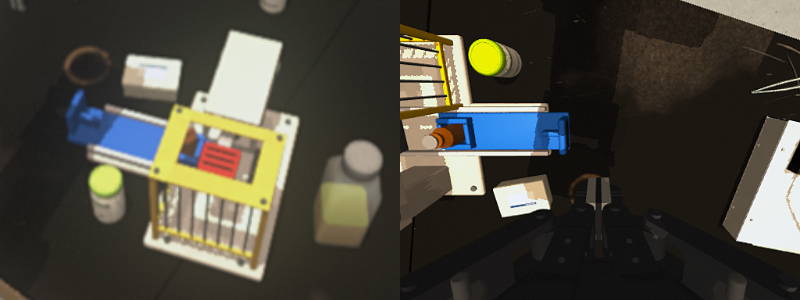

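The wrist view shows the blue tab near (555,133), with the fingers to the right of it at (598,190). The tool is outside the tab and in line with the lane, so I'll descend, then approach the tab.

>>> {"fn": "arm_command", "kwargs": {
  "turn": [
    [0, 0, 0],
    [0, 0, 0],
    [0, 0, 0],
    [0, 0, 0],
    [0, 0, 0],
    [0, 0, 0],
    [0, 0, 0],
    [0, 0, 0]
  ],
  "xyz": [
    [-0.04, 0, 0.65],
    [0, 0, 0.65],
    [0, 0, 0.65],
    [0, 0, 0.65],
    [0, 0, 0.65],
    [0, 0, 0.6],
    [0, 0, 0],
    [0, 0, 0]
  ],
  "claw": [0, 0, 0, 0, 0, 0, 0, 0]
}}

```text
time_s: 3.25
position: [0.4627, 0.1548, 0.0395]
tool_rot: [[-0.961, -0.278, -0.0], [-0.278, 0.961, 0.0], [0.0, 0.0, -1.0]]
ft_force: [-0.4, -0.8, 0.9]
grip_width: 0.0002
gripper_force: 0.0
```

>>> {"fn": "arm_command", "kwargs": {
  "turn": [
    [0, 0, 0],
    [0, 0, 0],
    [0, 0, 0],
    [0, 0, 0],
    [0, 0, 0],
    [0, 0, 0],
    [0, 0, 0],
    [0, 0, 0]
  ],
  "xyz": [
    [0, -0.15, 0],
    [0, -0.15, 0],
    [0, -0.15, 0],
    [0, -0.15, 0],
    [0, -0.15, 0],
    [0, -0.15, 0],
    [0, 0, 0],
    [0, 0, 0]
  ],
  "claw": [0, 0, 0, 0, 0, 0, 0, 0]
}}

```text
time_s: 4.05
position: [0.4753, 0.1104, 0.0388]
tool_rot: [[-0.961, -0.277, -0.0], [-0.277, 0.961, -0.0], [0.0, -0.0, -1.0]]
ft_force: [-0.2, 0.0, 1.3]
grip_width: -0.0
gripper_force: 0.0
```

```bash
python3 -c "
from h import *
st()
snap('scene','scene2')
b=cv2.imread('pics/scene2.png')[140:290,160:360]
cv2.imwrite('pics/c2.png',cv2.resize(b,(800,600),interpolation=2))"
```

```text
4.05 press mm [ 20.2 237.5  38.8] F [-0.2  0.   1.3] yaw ty 106.05 tz [-1.e-04 -2.e-04 -1.e+00] grip -4.986703484562701e-05
```

View pics/c2.png

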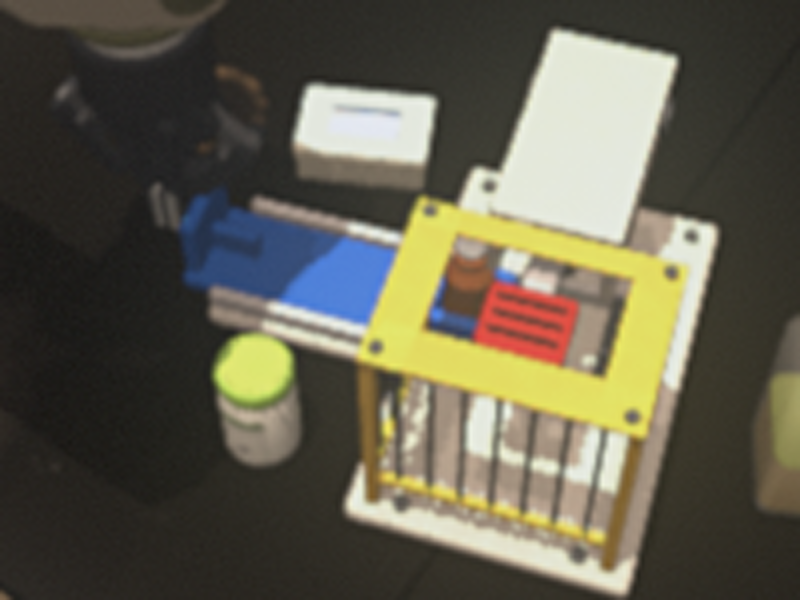

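The fingers, at about (165,205), are just behind the blue tab at (205,230), and the jar is clear. Pushing now.

>>> {"fn": "arm_command", "kwargs": {
  "turn": [
    [0, 0, 0],
    [0, 0, 0],
    [0, 0, 0],
    [0, 0, 0],
    [0, 0, 0],
    [0, 0, 0],
    [0, 0, 0],
    [0, 0, 0],
    [0, 0, 0],
    [0, 0, 0]
  ],
  "xyz": [
    [0, -0.08, 0],
    [0, -0.1, 0],
    [0, -0.1, 0],
    [0, -0.1, 0],
    [0, -0.1, 0],
    [0, -0.1, 0],
    [0, -0.1, 0],
    [0, -0.1, 0],
    [0, -0.08, 0],
    [0, -0.04, 0]
  ],
  "claw": [0, 0, 0, 0, 0, 0, 0, 0, 0, 0]
}}

```text
time_s: 5.1
position: [0.4879, 0.0671, 0.0388]
tool_rot: [[-0.961, -0.277, 0.0], [-0.277, 0.961, -0.0], [-0.0, -0.0, -1.0]]
ft_force: [0.0, 0.9, -1.1]
grip_width: -0.0001
gripper_force: 0.8
```

>>> {"fn": "arm_command", "kwargs": {
  "turn": [
    [0, 0, 0],
    [0, 0, 0],
    [0, 0, 0],
    [0, 0, 0]
  ],
  "xyz": [
    [0, -0.05, 0],
    [0, -0.05, 0],
    [0, -0.04, 0],
    [0, 0, 0]
  ],
  "claw": [0, 0, 0, 0]
}}

```text
time_s: 5.5
position: [0.4892, 0.0613, 0.0388]
tool_rot: [[-0.961, -0.277, -0.001], [-0.277, 0.961, 0.001], [0.001, 0.001, -1.0]]
ft_force: [-1.3, 5.5, 0.4]
grip_width: 0.0004
gripper_force: 3.0
```

```bash
python3 -c "
from h import *
st()"
```

```text
5.5 press mm [ 19.9 186.4  38.8] F [-1.3  5.5  0.4] yaw ty 106.07 tz [-0.0011  0.0012 -1.    ] grip 0.00036099743631317174
```

>>> {"fn": "arm_command", "kwargs": {
  "turn": [
    [0, 0, 0],
    [0, 0, 0],
    [0, 0, 0]
  ],
  "xyz": [
    [0, -0.04, 0],
    [0, -0.02, 0],
    [0, 0, 0]
  ],
  "claw": [0, 0, 0]
}}

```text
time_s: 5.8
position: [0.4889, 0.061, 0.0388]
tool_rot: [[-0.961, -0.277, -0.003], [-0.277, 0.961, 0.005], [0.001, 0.006, -1.0]]
ft_force: [-4.5, 22.7, 5.2]
grip_width: 0.0003
gripper_force: 11.8
```

>>> {"fn": "arm_command", "kwargs": {
  "turn": [
    [0, 0, 0],
    [0, 0, 0],
    [0, 0, 0]
  ],
  "xyz": [
    [0, -0.04, 0],
    [0, -0.02, 0],
    [0, 0, 0]
  ],
  "claw": [0, 0, 0]
}}

```text
time_s: 6.1
position: [0.4885, 0.0608, 0.0388]
tool_rot: [[-0.961, -0.276, -0.005], [-0.276, 0.961, 0.01], [0.002, 0.011, -1.0]]
ft_force: [-7.2, 40.8, 9.6]
grip_width: 0.0
gripper_force: 20.8
```

```bash
python3 -c "
from h import *
st()"
```

```text
6.1 press mm [ 19.1 186.1  38.8] F [-7.2 40.8  9.6] yaw ty 106.05 tz [-0.0052  0.0098 -0.9999] grip 1.2524672512063593e-05
```

There's a hard stop at TCP y of about 186, and half the finger thickness is about 15. I'll back off, lift and check with the camera.

>>> {"fn": "arm_command", "kwargs": {
  "turn": [
    [0, 0, 0],
    [0, 0, 0],
    [0, 0, 0],
    [0, 0, 0],
    [0, 0, 0],
    [0, 0, 0],
    [0, 0, 0],
    [0, 0, 0],
    [0, 0, 0],
    [0, 0, 0],
    [0, 0, 0]
  ],
  "xyz": [
    [0, 0.1, 0],
    [0, 0.3, 0],
    [0, 0.4, 0],
    [0, 0.4, 0],
    [0, 0, -0.6],
    [0, 0, -0.8],
    [0, 0, -0.8],
    [0, 0, -0.8],
    [0, 0, -0.8],
    [0, 0, -0.4],
    [0, 0, 0]
  ],
  "claw": [0, 0, 0, 0, 0, 0, 0, 0, 0, 0, 0]
}}

```text
time_s: 7.2
position: [0.4756, 0.1129, 0.2517]
tool_rot: [[-0.961, -0.277, 0.006], [-0.277, 0.961, -0.001], [-0.006, -0.002, -1.0]]
ft_force: [1.0, 1.2, -0.4]
grip_width: -0.0003
gripper_force: 0.0
```

Run:
```python
from h import *
st()
snap('top','top2');snap('scene','scene3');snap('wrist','w3')
for f in('top2','w3','scene3'):
    W,im,d=world(f);hsv=cv2.cvtColor(im,cv2.COLOR_BGR2HSV);P=press(W)*1000
    k=(cv2.inRange(hsv,(95,100,60),(120,255,255))>0)&(d>0)&(P[...,0]>-20)&(P[...,0]<60)&(P[...,1]>0)&(P[...,1]<260)
    p=P[k];t=p[p[:,2]>50]
    print(f,len(p),'plate xy pct',np.round(np.percentile(p,[0.5,50,99.5],axis=0),1).tolist())
    if len(t): print(' tab',len(t),np.round(np.percentile(t,[2,50,98],axis=0),1).tolist())
    r=(cv2.inRange(hsv,(0,120,60),(8,255,255))>0)&(abs(P[...,0]+60)<40)&(abs(P[...,1])<40)&(P[...,2]>100)
    y=(cv2.inRange(hsv,(22,120,80),(35,255,255))>0)&(P[...,2]>158)&(P[...,2]<172)
    for n,k in(('red',r),('guard',y)):
        if k.sum()>50:
            R=cv2.minAreaRect(P[k][:,:2].astype(np.float32));print(' ',n,np.round(R[0],1),np.round(R[1],1),round(R[2],2),np.median(P[k][:,2]).round(1))
b=cv2.imread('pics/scene3.png')[140:290,160:360];c=cv2.imread('pics/w3.png')
cv2.imwrite('pics/c3.png',np.hstack([cv2.resize(b,(400,300)),cv2.resize(c,(400,300))]))
```

```text
7.2 press mm [ 21.2 239.7 251.7] F [ 1.   1.2 -0.4] yaw ty 106.08 tz [ 6.5e-03 -5.0e-04 -1.0e+00] grip -0.00031594300882793454
top2 1258 plate xy pct [[-9.2, 29.0, 17.6], [18.9, 99.9, 22.4], [47.9, 168.3, 68.0]]
 tab 86 [[-3.8, 159.2, 55.8], [18.5, 163.8, 65.0], [41.8, 169.0, 69.3]]
  red [-60.2   0.7] [44.9 39.6] 89.91 150.0
  guard [-64.5  -0.1] [101.  140.2] 0.12 165.2
w3 5753 plate xy pct [[-11.0, 3.3, 17.5], [16.5, 89.8, 20.3], [47.1, 173.0, 64.8]]
 tab 401 [[-6.6, 163.7, 54.7], [15.8, 169.0, 63.5], [40.3, 173.0, 65.3]]
  guard [-62.7  69.4] [ 29.5 104.2] 76.86 163.3
scene3 765 plate xy pct [[-9.3, 47.7, 19.0], [15.4, 133.5, 23.1], [46.5, 171.1, 67.7]]
 tab 88 [[-6.3, 163.0, 52.7], [13.7, 166.0, 64.9], [39.3, 172.0, 68.0]]
  red [-61.6   2.9] [38.4 44.3] 1.24 150.4
  guard [-65.4   3.9] [102.8 139.5] 0.26 165.2
```

View pics/c3.png

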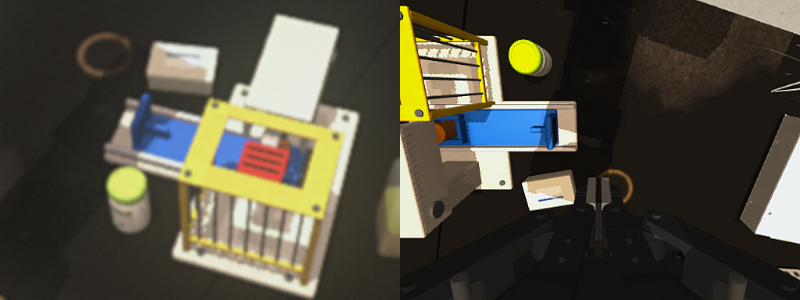

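The shuttle is home: the tab's outer face is at about y 170, and the tab shows at (140,125) in the left view and (550,130) in the right. The jar and slide box haven't moved. The pad centre is at about (-60, 0.5). Moving above the window.

>>> {"fn": "arm_command", "kwargs": {
  "turn": [
    [0, 0, 0],
    [0, 0, 0],
    [0, 0, 0],
    [0, 0, 0],
    [0, 0, 0],
    [0, 0, 0],
    [0, 0, 0],
    [0, 0, 0],
    [0, 0, 0],
    [0, 0, 0]
  ],
  "xyz": [
    [0.2, -0.6, 0],
    [0.2, -0.6, 0],
    [0.2, -0.6, 0],
    [0.2, -0.6, 0],
    [0.2, -0.6, 0],
    [0.2, -0.6, 0],
    [0.2, -0.6, 0],
    [0.2, -0.6, 0],
    [0, 0, 0],
    [0, 0, 0]
  ],
  "claw": [0, 0, 0, 0, 0, 0, 0, 0, 0, 0]
}}

```text
time_s: 8.35
position: [0.4639, -0.14, 0.2476]
tool_rot: [[-0.961, -0.276, -0.002], [-0.276, 0.961, 0.002], [0.002, 0.002, -1.0]]
ft_force: [-0.4, -0.1, -0.1]
grip_width: -0.0001
gripper_force: 0.0
```

Run:
```python
from h import *
st()
W,im,d=world('top2');P=press(W)*1000;hsv=cv2.cvtColor(im,cv2.COLOR_BGR2HSV)
y=(cv2.inRange(hsv,(22,120,80),(35,255,255))>0)&(P[...,2]>158)&(P[...,2]<172);p=P[y]
a=p[abs(p[:,1])<25][:,0];b=p[abs(p[:,0]+60)<15][:,1]
print('x window',a[a<-60].max(),a[a>-60].min(),'y',b[b<0].max(),b[b>0].min())
snap('wrist','w4')
cv2.imwrite('pics/c4.png',cv2.resize(cv2.imread('pics/w4.png'),(640,480)))
```

```text
8.35 press mm [-60.2  -0.  247.6] F [-0.4 -0.1 -0.1] yaw ty 106.01 tz [-0.0022  0.0015 -1.    ] grip -6.02508503072284e-05
x window -90.01277561981955 -29.812841987303482 y -44.724285965178126 45.623004677780784
```

View pics/c4.png

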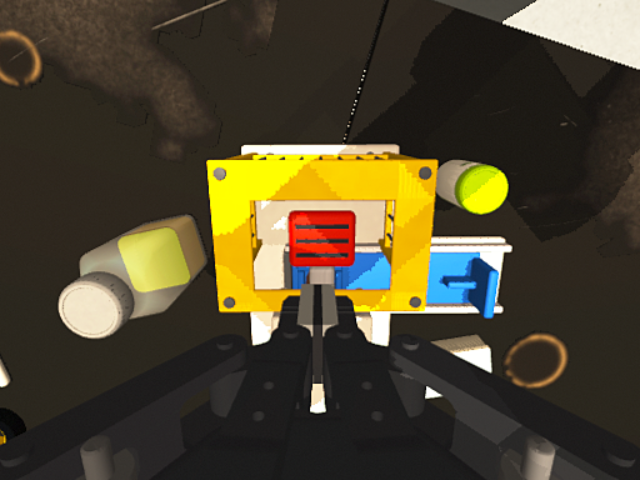

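The window and red pad are centred under the tool. The fingertips at (318,290) look offset toward the camera only because they sit higher. Descending to just above the pad, then pressing slowly.

>>> {"fn": "arm_command", "kwargs": {
  "turn": [
    [0, 0, 0],
    [0, 0, 0],
    [0, 0, 0],
    [0, 0, 0],
    [0, 0, 0],
    [0, 0, 0],
    [0, 0, 0]
  ],
  "xyz": [
    [0, 0, 0.4],
    [0, 0, 0.5],
    [0, 0, 0.4],
    [0, 0, 0.3],
    [0, 0, 0.2],
    [0, 0, 0],
    [0, 0, 0]
  ],
  "claw": [0, 0, 0, 0, 0, 0, 0]
}}

```text
time_s: 9.1
position: [0.4646, -0.1397, 0.1592]
tool_rot: [[-0.961, -0.278, 0.0], [-0.278, 0.961, -0.0], [-0.0, -0.0, -1.0]]
ft_force: [-0.1, 0.5, 0.3]
grip_width: 0.0001
gripper_force: 0.0
```

>>> {"fn": "arm_command", "kwargs": {
  "turn": [
    [0, 0, 0],
    [0, 0, 0],
    [0, 0, 0],
    [0, 0, 0],
    [0, 0, 0]
  ],
  "xyz": [
    [0, 0, 0.06],
    [0, 0, 0.06],
    [0, 0, 0.06],
    [0, 0, 0.06],
    [0, 0, 0]
  ],
  "claw": [0, 0, 0, 0, 0]
}}

```text
time_s: 9.6
position: [0.4642, -0.1402, 0.1466]
tool_rot: [[-0.961, -0.277, -0.0], [-0.277, 0.961, -0.0], [0.0, 0.0, -1.0]]
ft_force: [-1.1, -0.3, 2.2]
grip_width: 0.0003
gripper_force: 1.2
```

```bash
python3 -c "
from h import *
st()"
```

```text
9.6 press mm [-59.9  -0.2 146.6] F [-1.1 -0.3  2.2] yaw ty 106.08 tz [-3.e-04 -1.e-04 -1.e+00] grip 0.00031459716061722515
```

>>> {"fn": "arm_command", "kwargs": {
  "turn": [
    [0, 0, 0],
    [0, 0, 0],
    [0, 0, 0],
    [0, 0, 0],
    [0, 0, 0]
  ],
  "xyz": [
    [0, 0, 0.05],
    [0, 0, 0.05],
    [0, 0, 0.05],
    [0, 0, 0.05],
    [0, 0, 0]
  ],
  "claw": [0, 0, 0, 0, 0]
}}

```text
time_s: 10.1
position: [0.4642, -0.1402, 0.1368]
tool_rot: [[-0.961, -0.277, -0.0], [-0.277, 0.961, -0.0], [0.0, -0.0, -1.0]]
ft_force: [-2.5, -0.6, 4.2]
grip_width: -0.0001
gripper_force: 2.2
```

>>> {"fn": "arm_command", "kwargs": {
  "turn": [
    [0, 0, 0],
    [0, 0, 0],
    [0, 0, 0]
  ],
  "xyz": [
    [0, 0, 0.04],
    [0, 0, 0.02],
    [0, 0, 0]
  ],
  "claw": [0, 0, 0]
}}

```text
time_s: 10.4
position: [0.4642, -0.1403, 0.1345]
tool_rot: [[-0.961, -0.277, 0.0], [-0.277, 0.961, -0.001], [-0.0, -0.001, -1.0]]
ft_force: [-5.7, 0.7, 11.3]
grip_width: 0.0001
gripper_force: 6.0
```

Force is rising, so I'll press a little further to a firm stop and hold.

>>> {"fn": "arm_command", "kwargs": {
  "turn": [
    [0, 0, 0],
    [0, 0, 0],
    [0, 0, 0]
  ],
  "xyz": [
    [0, 0, 0.03],
    [0, 0, 0.02],
    [0, 0, 0]
  ],
  "claw": [0, 0, 0]
}}

```text
time_s: 10.7
position: [0.4643, -0.1403, 0.1331]
tool_rot: [[-0.961, -0.277, 0.001], [-0.277, 0.961, -0.002], [-0.001, -0.002, -1.0]]
ft_force: [-8.3, 1.7, 23.0]
grip_width: -0.0002
gripper_force: 11.6
```

>>> {"fn": "arm_command", "kwargs": {
  "turn": [
    [0, 0, 0],
    [0, 0, 0],
    [0, 0, 0],
    [0, 0, 0],
    [0, 0, 0],
    [0, 0, 0]
  ],
  "xyz": [
    [0, 0, 0.02],
    [0, 0, 0],
    [0, 0, 0],
    [0, 0, 0],
    [0, 0, 0],
    [0, 0, 0]
  ],
  "claw": [0, 0, 0, 0, 0, 0]
}}

```text
time_s: 11.3
position: [0.4644, -0.1404, 0.1326]
tool_rot: [[-0.961, -0.277, 0.002], [-0.277, 0.961, -0.002], [-0.001, -0.002, -1.0]]
ft_force: [-9.4, 1.8, 26.2]
grip_width: -0.0001
gripper_force: 13.7
```

>>> {"fn": "arm_command", "kwargs": {
  "turn": [
    [0, 0, 0],
    [0, 0, 0],
    [0, 0, 0],
    [0, 0, 0],
    [0, 0, 0],
    [0, 0, 0],
    [0, 0, 0],
    [0, 0, 0],
    [0, 0, 0],
    [0, 0, 0],
    [0, 0, 0],
    [0, 0, 0]
  ],
  "xyz": [
    [0, 0, 0.02],
    [0, 0, 0],
    [0, 0, 0],
    [0, 0, 0],
    [0, 0, 0],
    [0, 0, 0],
    [0, 0, 0],
    [0, 0, 0],
    [0, 0, 0],
    [0, 0, 0],
    [0, 0, 0],
    [0, 0, 0]
  ],
  "claw": [0, 0, 0, 0, 0, 0, 0, 0, 0, 0, 0, 0]
}}

```text
time_s: 12.5
position: [0.4644, -0.1404, 0.132]
tool_rot: [[-0.961, -0.277, 0.002], [-0.277, 0.961, -0.002], [-0.001, -0.003, -1.0]]
ft_force: [-12.1, 1.9, 31.6]
grip_width: 0.0001
gripper_force: 16.0
```

>>> {"fn": "arm_command", "kwargs": {
  "turn": [
    [0, 0, 0],
    [0, 0, 0],
    [0, 0, 0],
    [0, 0, 0],
    [0, 0, 0],
    [0, 0, 0]
  ],
  "xyz": [
    [0, 0, 0],
    [0, 0, 0],
    [0, 0, 0],
    [0, 0, 0],
    [0, 0, 0],
    [0, 0, 0]
  ],
  "claw": [0, 0, 0, 0, 0, 0]
}}

```text
time_s: 13.1
position: [0.4644, -0.1404, 0.132]
tool_rot: [[-0.961, -0.277, 0.002], [-0.277, 0.961, -0.002], [-0.001, -0.003, -1.0]]
ft_force: [-12.0, 2.5, 31.5]
grip_width: -0.0004
gripper_force: 16.0
```

It was held at about 31 N. Now a gentle release, then straight up and out.

>>> {"fn": "arm_command", "kwargs": {
  "turn": [
    [0, 0, 0],
    [0, 0, 0],
    [0, 0, 0],
    [0, 0, 0],
    [0, 0, 0],
    [0, 0, 0],
    [0, 0, 0],
    [0, 0, 0],
    [0, 0, 0],
    [0, 0, 0]
  ],
  "xyz": [
    [0, 0, -0.08],
    [0, 0, -0.08],
    [0, 0, -0.08],
    [0, 0, -0.08],
    [0, 0, -0.08],
    [0, 0, -0.08],
    [0, 0, -0.08],
    [0, 0, -0.1],
    [0, 0, -0.2],
    [0, 0, -0.2]
  ],
  "claw": [0, 0, 0, 0, 0, 0, 0, 0, 0, 0]
}}

```text
time_s: 14.1
position: [0.4644, -0.1401, 0.1832]
tool_rot: [[-0.961, -0.277, 0.0], [-0.277, 0.961, 0.0], [-0.0, 0.0, -1.0]]
ft_force: [-0.0, -0.2, -0.1]
grip_width: 0.0001
gripper_force: 0.0
```

>>> {"fn": "arm_command", "kwargs": {
  "turn": [
    [0, 0, 0],
    [0, 0, 0],
    [0, 0, 0],
    [0, 0, 0],
    [0, 0, 0],
    [0, 0, 0],
    [0, 0, 0],
    [0, 0, 0],
    [0, 0, 0],
    [0, 0, 0],
    [0, 0, 0]
  ],
  "xyz": [
    [0, 0, -0.4],
    [0, 0, -0.5],
    [0, 0, -0.5],
    [-0.2, 0.6, 0],
    [-0.2, 0.6, 0],
    [-0.2, 0.6, 0],
    [-0.2, 0.6, 0],
    [-0.2, 0.6, 0],
    [-0.2, 0.6, 0],
    [-0.2, 0.6, 0],
    [0, 0, 0]
  ],
  "claw": [0, 0, 0, 0, 0, 0, 0, 0, 0, 0, 0]
}}

```text
time_s: 15.2
position: [0.4731, 0.0839, 0.2531]
tool_rot: [[-0.96, -0.281, 0.001], [-0.281, 0.96, 0.001], [-0.001, 0.0, -1.0]]
ft_force: [0.6, -0.6, -0.5]
grip_width: -0.0002
gripper_force: 0.0
```

Run:
```python
from h import *
st()
snap('top','top5');snap('scene','scene5');snap('wrist','w5')
for f in('top5','scene5'):
    W,im,d=world(f);hsv=cv2.cvtColor(im,cv2.COLOR_BGR2HSV);P=press(W)*1000
    k=(cv2.inRange(hsv,(95,100,60),(120,255,255))>0)&(P[...,2]>50)&(P[...,0]>-20)&(P[...,0]<60)&(P[...,1]>100)&(P[...,1]<260)
    t=P[k]; print(f,'tab',len(t),np.round(np.percentile(t,[2,50,98],axis=0),1).tolist() if len(t) else '')
    r=(cv2.inRange(hsv,(0,120,60),(8,255,255))>0)&(abs(P[...,0]+60)<40)&(abs(P[...,1])<40)&(P[...,2]>100)
    print(' red z',np.median(P[r][:,2]))
b=cv2.imread('pics/scene5.png')[140:290,160:360];c=cv2.imread('pics/w5.png')
cv2.imwrite('pics/c5.png',np.hstack([cv2.resize(b,(400,300)),cv2.resize(c,(400,300))]))
```

```text
15.2 press mm [ 10.7 212.6 253.1] F [ 0.6 -0.6 -0.5] yaw ty 106.29 tz [ 8.e-04  7.e-04 -1.e+00] grip -0.00022867333447727632
top5 tab 69 [[-19.6, 109.9, 53.8], [5.1, 160.3, 66.4], [40.2, 167.8, 1023.4]]
 red z 149.9763202537824
scene5 tab 91 [[-6.5, 162.9, 52.1], [14.6, 166.1, 65.6], [39.2, 172.6, 68.2]]
 red z 150.27416858061733
```

View pics/c5.png

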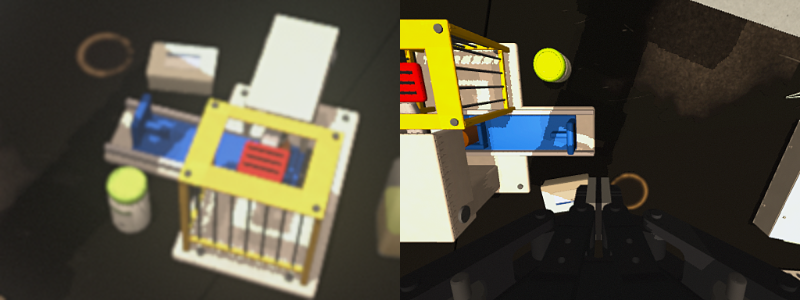

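The lever is back up with the pad at z 150 mm. The shuttle is still home, the bystanders haven't moved, and the arm is clear. Handing in.

```bash
python3 -c "
from rig import env
print(env.close_job())"
```

```text
the job is handed in; nothing more can be done
None
```

The job is handed in at about 15 s: the shuttle is home against the stop, and the lever was pressed to a firm stop (about 31 N), held for almost 2 s and came back up; I judged the stopper seated from that force, not by seeing it.

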